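# Load the ward stock tray and lock it away

### The arm

A 6-joint arm with a two-finger parallel gripper is mounted at the origin on the work surface. World frame = base frame: x ahead of the robot, y to its left, z up, the work surface at z = 0. Lengths are in m, angles in rad, forces in N, time in s.
With the tool pointing down it reaches from about 0.35 to 0.775 m from the base axis. Payload 7.3 kg.
Tool frame: the origin (TCP) lies at the very end of the fingers, on their centre line; the grasp point (between the pads) lies 19 mm behind it; z points along the fingers, x is the direction in which the jaws open and shut, and the axes are right-handed (so a half turn about z gives the same grasp; the last joint's range is limited). The gripper opens to 92 mm and grips with 3 to 60 N. Pads are 19 mm wide; open, the fingers measure 130 mm over their backs; the gripper's body (75 mm by 190 mm) begins 47 mm behind the grasp point.
Start: joints at [1.143, 0.342, 1.524, -0, 1.275, -0.146], TCP at [0.146, 0.504, 0.227] pointing down, gripper open.
Joint ranges: [-2.53, 2.53], [-0.77, 2.02], [0.04, 2.7], [-1, 4.14], [0.28, 2.66], [-3.11, 3.11]. Speed limits (rad/s): [2.57, 2.57, 3.14, 3.14, 3.14, 3.14].

### API

Orientations are given as [roll, pitch, yaw] about the fixed x, y, z axes, in that order (R = Rz(yaw) Ry(pitch) Rx(roll)).
In Python, from cell import robot, read_camera, nets gives the robot as it stands. The module is installed in compiled form; this text tells all that it offers.
- The arm moves only by the tool carry_out, never from a script. Its arguments are lists of equal length, an entry for each row: "translation": the shift along the tool's x, y, z in m, a list of three; "turn": the turn, a rotation vector about the tool's x, y, z in rad, a list of three; "gripper": the gripper's target within -1 to 1 (shut at 1, half-way at 0, fully open at -1). A call has 1 to 10 rows; each row shifts and turns the commanded pose from where the row before left it, along the tool's axes as they then stand; what a row does not reach is not made up. A row lasts 1/10 s, in which the tool goes at most 50 mm and 8.59 degrees, less where a joint would pass 70% of its speed; a pose out of reach is approached as far as the arm can. A call with a gripper value outside its range is refused whole. The fingers move at their own pace and stop on an object; "squeeze" is the grip in N (left out, the last holds). Time passes only in rows, so rows that do not move let the fingers close. It gives the time, the measured TCP pose, the force and the opening at its end, in the units of the state.
- robot.observe(): the state, without advancing time (a new reading comes with each control period).
- read_camera(name): name is "side" or "top" or "wrist"; returns a dict with "img" (384x512x3 uint8, red, green, blue), "fx", "fy", "cx", "cy" (pixels), "world_from_camera" (4x4, takes a point from camera to world coordinates). Camera axes: x right, y down, z forward; pixel columns grow to the right and rows downward; lengths in m; the calibration is good to about 2 mm. A picture is of the moment at which its call begins. There is no depth.
- robot.hand_in(): hands the job in, once; it reports no verdict.
Trained networks look in a picture, given as the dict that the camera call returned (one of the last four; its "shot" number tells which), for a name from the list of things; names that differ only in an ending like _2 or _b are one class to them, and where a whole thing is asked for, a point or a joint stands for the part that bears it (a point fixed in the world has none). Each returns a list of dicts, best first, with "score" (0 to 1); they miss things now and then, are a little off and sometimes report something else, mostly with a low value. They report only what shows in the picture. A call takes as long as a camera call. They do not tell look-alikes from the thing itself.
- nets.regions_of(picture, name): "region" (384x512 bool, what is visible of it) and "pixel" ([column, row] in pixels, amid what is visible of it).
- nets.tip_of(picture, name): "pixel" ([column, row] in pixels: a listed point, or the origin of a listed thing).
The state is a dict: "time": time; "qpos": joint angles; "qvel": joint speeds; "joint_efforts": joint torques, N m; "tool_pos": TCP position; "tool_rot": TCP orientation; "contact_force": force on the tool from outside, world axes, zero at the start; "torque": the same for the moment, N m; "opening": finger opening in m.
Only numpy, scipy, OpenCV 4.12 (cv2) and the standard library are available. Lean on these libraries where they do the work, as an engineer would, in place of code of your own. Each camera call takes 0.05 s, during which the arm holds its last target. There are 200 camera calls.

### The job

Draw the quick-release pin, slide the stock tray out from under its hood and pin it fully home in the outer lock hole so it cannot run while you load it. With it pinned there, lay every carton flat in the compartment nearer the robot and stand every tub upright in the farther one, all on the tray's floor; then draw the pin again, slide the tray back and push the pin fully home in the first hole. Leave everything else on the counter where it is.

Things in the scene. Friction and masses are not known exactly. Their poses are not given: they have to be found in the camera images.
- pin_grip (a point): Handle of the upright loose ball-lock pin that locks the stock tray: a black paddle 22 mm thick (x, the sides to grip), 36 mm wide (y), 46 mm tall, over a flange 32 mm across, 6 mm thick. This point is in the handle, 32 mm above the flange's underside, 20 mm below the handle's top. z is up along the pin; at the start its x is along the dock's x.
- pin_tip (a point): Point of the pin, 88 mm below pin_grip along it, 56 mm under the flange. The steel shaft is 14 mm thick, its last 10 mm a cone down to 7 mm. With the pin fully home (flange on the collar) it lies 21 mm below the mouth of the beam's hole.
- pin: The whole pin; origin at the flange's underside. Spring balls in the tray's collar click into its groove when fully home: about 10 N pulls it out or pushes it in, and they rub on the shaft so it stays put at other depths. Drawn 26 to 36 mm it is clear of the beam but still in the collar, and the tray can be drawn along by the pin; at 58 mm it is right out.
- dock: The fixed dock of the tray, origin on the counter below hole_home; x away from the robot, z up. The tray slides out along its -y (to the robot's right), back along +y. A grey hood 310 x 200 mm, top 98 mm above the counter, begins 65 mm from hole_home towards +y.
- hole_home (a point): Mouth of the lock hole for the put-away position, 20 mm wide, in the top of the dark fixed beam, 25 mm above the counter. Same axes as the dock. White lines on the beam are level with the centre of each lock hole and show beside the tray's collar.
- hole_out (a point): Mouth of the outer lock hole, for loading, 20 mm wide, 25 mm above the counter, 220 mm from hole_home along the dock's -y. Same axes as the dock.
- pin_rest (a point): Mouth of the 21 mm wide, 50 mm deep pocket in a grey block 45 mm square, 50 mm tall, beside the beam: the pin may be stood here while it is out (not needed).
- tray (a joint): Travel of the grey stock tray along the dock, in m: 0 = under the hood, its collar over hole_home; 0.22 = drawn out, its collar over hole_out. It runs from -0.012 to 0.245, so the end stops are not the lock positions. It takes about 3 N to slide and stays where it is left.
- tray_hole (a point): Centre of the top of the tray's collar, an aluminium block 46 x 60 mm on the tray's right-hand end with an upright 16 mm hole: the pin goes through it into the beam. Its top is 60 mm, its underside 27 mm above the counter. It moves with the tray.
- near_floor (a point): Centre of the floor of the tray's compartment nearer the robot, for cartons: inside 132 mm (x) by 192 mm (y), floor 31 mm above the counter, walls 4 mm thick, 34 mm high above the floor. Same axes as the dock. It moves with the tray; put away, it is under the hood.
- far_floor (a point): Centre of the floor of the tray's compartment farther from the robot, for tubs: same size, height and axes, 138 mm from near_floor along x. It moves with the tray.
- carton1 (a point): A plain brown cardboard carton 70 x 50 x 46 mm (its own x, y, z), flat on the counter with a paper tape strip along its top; this point is its centre, half-way up; x is its long side, y the 50 mm side (the one to grip), z up through its taped top. May be absent (then None).
- carton2 (a point): A plain brown cardboard carton 70 x 50 x 46 mm (its own x, y, z), flat on the counter with a paper tape strip along its top; this point is its centre, half-way up; x is its long side, y the 50 mm side (the one to grip), z up through its taped top. May be absent (then None).
- tub1 (a point): A white round plastic ointment tub with a grey lid, 50 mm in diameter and 50 mm tall, standing on the counter; this point is its centre, half-way up; z is up through its lid. May be absent (then None).
- tub2 (a point): A white round plastic ointment tub with a grey lid, 50 mm in diameter and 50 mm tall, standing on the counter; this point is its centre, half-way up; z is up through its lid. May be absent (then None).
- tub3 (a point): A white round plastic ointment tub with a grey lid, 50 mm in diameter and 50 mm tall, standing on the counter; this point is its centre, half-way up; z is up through its lid. May be absent (then None).
- tape: A flat roll of paper tape, 84 mm across, 24 mm high, lying among the stock; not stock. Origin under its centre.
- jar: An amber glass jar 70 mm wide, 65 mm tall, at the back. Origin under its centre.
- notepad: A notepad 75 x 105 x 18 mm flat in front of the robot. Origin under its centre.
Not all that is in view belongs to the job. Leave any blue look-alike of the part that bears carton2 alone.

How it is judged:
On the way, in this order (a step that is already met when the one before it is completed fails the run):
1. the pin is drawn clear of the beam (z of pin_tip in the frame of hole_home above 0.001 m), for 0.1 s.
2. the tray is out at the loading position with the pin fully home through the collar and the outer hole (z of pin_tip in the frame of hole_out below -0.0175 m and horizontal distance between pin_tip and hole_out below 0.008 m and value of joint tray between 0.211 and 0.229 m), for 0.3 s.
3. every carton is in the near compartment and every tub in the far one, flat and upright on the floor, the tray still pinned (all of step 2 and x of carton1 in the frame of near_floor between -0.055 and 0.055 m and y of carton1 in the frame of near_floor between -0.085 and 0.085 m and z of carton1 in the frame of near_floor between 0.016 and 0.03 m and angle between the z axis of each of carton1, carton2 and the z axis of near_floor, either way round below 0.15 rad and x of carton2 in the frame of near_floor between -0.055 and 0.055 m and y of carton2 in the frame of near_floor between -0.085 and 0.085 m and z of carton2 in the frame of near_floor between 0.016 and 0.03 m and x of tub1 in the frame of far_floor between -0.055 and 0.055 m and y of tub1 in the frame of far_floor between -0.085 and 0.085 m and z of tub1 in the frame of far_floor between 0.018 and 0.032 m and angle between each of tub1, tub2, tub3's own z axis and vertical below 0.15 rad and x of tub2 in the frame of far_floor between -0.055 and 0.055 m and y of tub2 in the frame of far_floor between -0.085 and 0.085 m and z of tub2 in the frame of far_floor between 0.018 and 0.032 m and x of tub3 in the frame of far_floor between -0.055 and 0.055 m and y of tub3 in the frame of far_floor between -0.085 and 0.085 m and z of tub3 in the frame of far_floor between 0.018 and 0.032 m), for 0.3 s.
4. the pin is drawn clear of the beam again (z of pin_tip in the frame of hole_home above 0.001 m), for 0.1 s.
At the end, for the whole second after the job is handed in: Tray put away (within 9 mm of 0), pin fully home in the first hole (tip 17.5 mm or more below its mouth, within 8 mm of its axis), every carton present in the near and every tub in the far compartment, on the floor (7 mm), flat or upright (0.15 rad), tray at rest (z of pin_tip in the frame of hole_home below -0.0175 m and horizontal distance between pin_tip and hole_home below 0.008 m and value of joint tray between -0.009 and 0.009 m and x of carton1 in the frame of near_floor between -0.055 and 0.055 m and y of carton1 in the frame of near_floor between -0.085 and 0.085 m and z of carton1 in the frame of near_floor between 0.016 and 0.03 m and angle between the z axis of each of carton1, carton2 and the z axis of near_floor, either way round below 0.15 rad and x of carton2 in the frame of near_floor between -0.055 and 0.055 m and y of carton2 in the frame of near_floor between -0.085 and 0.085 m and z of carton2 in the frame of near_floor between 0.016 and 0.03 m and x of tub1 in the frame of far_floor between -0.055 and 0.055 m and y of tub1 in the frame of far_floor between -0.085 and 0.085 m and z of tub1 in the frame of far_floor between 0.018 and 0.032 m and angle between each of tub1, tub2, tub3's own z axis and vertical below 0.15 rad and x of tub2 in the frame of far_floor between -0.055 and 0.055 m and y of tub2 in the frame of far_floor between -0.085 and 0.085 m and z of tub2 in the frame of far_floor between 0.018 and 0.032 m and x of tub3 in the frame of far_floor between -0.055 and 0.055 m and y of tub3 in the frame of far_floor between -0.085 and 0.085 m and z of tub3 in the frame of far_floor between 0.018 and 0.032 m and velocity of joint tray between -0.01 and 0.01 m/s); the robot touches nothing.
It fails at once if another thing on the counter is moved by more than 3 cm (distance of any of tape, jar, notepad from where it was at the start of the episode above 0.03 m).
Of carton1b, carton2b, tub1b, tub2b, tub3b only 4 to 5 are there at a start; the rules pass over those that are not, and their reading is None.
At some moment in a run one of carton1b, carton2b, tub1b, tub2b, tub3b may be knocked a few centimetres aside while the robot is not near it.
It also fails if it takes over 210 s, if anything falls off the work surface, if the arm or the gripper's body presses on something with over 40 N, if the wrist force passes 120 N, or if a joint passes its speed limit or range.

## Working session

There is one attempt and no reset: what is moved stays moved. The work goes in short steps, Python scripts to look and compute and a tool call to move; the robot and the scene stay as the last step left them, time stands still between calls to the robot, and variables do not carry over. Pictures are saved under pics/ and viewed, about 12 in all and at most 16, crops included, and the job is handed in when it is done.

Besides the shell and the picture viewer there is one more tool, called as a command line: name --argument value ..., lists and objects as JSON in quotes. carry_out: Moves the arm, as the interface text tells. Its arguments: {"type":"object","properties":{"translation":{"type":"array","items":{"type":"array","items":{"type":"number"}}},"turn":{"type":"array","items":{"type":"array","items":{"type":"number"}}},"gripper":{"type":"array","items":{"type":"number"}},"squeeze":{"type":"number"}},"required":["translation","turn","gripper"]}

```bash
mkdir -p pics
cat > h.py <<'E'
import numpy as np, cv2
from cell import robot, read_camera, nets
def save(p,n): cv2.imwrite('pics/'+n+'.png',p['img'][:,:,::-1])
def ray(p,px):
    T=np.array(p['world_from_camera']);d=T[:3,:3]@np.array([(px[0]-p['cx'])/p['fx'],(px[1]-p['cy'])/p['fy'],1]);return T[:3,3],d/np.linalg.norm(d)
def atz(p,px,z):
    o,d=ray(p,px);return o+d*(z-o[2])/d[2]
def proj(p,X):
    T=np.array(p['world_from_camera']);c=T[:3,:3].T@(np.array(X)-T[:3,3]);return np.array([p['fx']*c[0]/c[2]+p['cx'],p['fy']*c[1]/c[2]+p['cy']])
def tri(rs):
    A=np.zeros((3,3));b=np.zeros(3)
    for o,d in rs:
        M=np.eye(3)-np.outer(d,d);A+=M;b+=M@o
    return np.linalg.solve(A,b)
def st():
    s=robot.observe();print('t',round(s['time'],2),'pos',np.round(s['tool_pos'],4),'rot',np.round(s['tool_rot'],3),'F',np.round(s['contact_force'],1),'open',round(s['opening'],4));return s
E
python3 - <<'E'
from h import *
s=st();print(s['qpos'])
a=read_camera('side');b=read_camera('top')
save(a,'side0');save(b,'top0')
for n,p in(('side',a),('top',b)):
    print(n,np.round(p['world_from_camera'],3).tolist(),p['fx'])
    for k in['pin_grip','pin_tip','tray_hole','hole_home','hole_out','near_floor','far_floor','carton1','tub1','tape','jar','notepad','pin_rest']:
        print(k,[(np.round(r['pixel'],1).tolist(),round(r['score'],2)) for r in nets.tip_of(p,k)][:6])
cv2.imwrite('pics/both.png',np.hstack([cv2.resize(x['img'],(400,300)) for x in(a,b)])[:,:,::-1])
E
```

```text
t 0.0 pos [0.1458 0.5039 0.226 ] rot [-3.141e+00  2.000e-03  1.289e+00] F [ 0.4  0.4 -0.1] open 0.0915
[ 1.14300212e+00  3.42738316e-01  1.52501593e+00  2.59607334e-06
  1.27538897e+00 -1.46000984e-01]
side [[0.802, -0.39, 0.453, 0.009], [-0.598, -0.513, 0.616, -0.761], [-0.008, -0.765, -0.644, 0.857], [0.0, 0.0, 0.0, 1.0]] 423.40297324269454
pin_grip [([215.7, 148.0], 0.46)]
pin_tip [([214.0, 137.2], 0.58), ([181.5, 146.7], 0.33)]
tray_hole [([210.5, 151.7], 0.73)]
hole_home [([218.4, 163.0], 0.57)]
hole_out []
near_floor [([182.0, 147.6], 0.9)]
far_floor [([215.3, 136.6], 0.56), ([217.4, 162.1], 0.17)]
carton1 [([359.5, 290.2], 0.95), ([410.7, 289.8], 0.62)]
tub1 [([285.3, 289.2], 0.97), ([315.2, 321.3], 0.84), ([255.6, 255.6], 0.75)]
tape [([322.4, 266.1], 0.96)]
jar [([326.5, 213.7], 0.69), ([217.5, 146.0], 0.67), ([257.8, 195.6], 0.33)]
notepad [([200.8, 240.5], 0.86), ([324.7, 265.6], 0.61), ([256.2, 199.0], 0.38)]
pin_rest [([281.5, 185.0], 0.97), ([218.6, 154.1], 0.32)]
top [[-0.002, -0.997, 0.071, 0.459], [-1.0, 0.002, -0.003, -0.054], [0.002, -0.071, -0.997, 1.487], [0.0, 0.0, 0.0, 1.0]] 417.0274341620408
pin_grip [([173.6, 185.5], 0.66)]
pin_tip []
tray_hole [([173.9, 188.6], 0.84)]
hole_home [([179.3, 183.5], 0.71)]
hole_out [([237.5, 190.0], 0.95)]
near_floor []
far_floor []
carton1 [([382.8, 166.5], 0.91), ([247.8, 248.5], 0.71), ([177.3, 183.7], 0.69), ([359.6, 190.1], 0.6)]
tub1 [([324.4, 233.0], 0.76), ([356.4, 228.6], 0.65), ([293.0, 229.1], 0.51)]
tape [([325.9, 191.4], 0.61)]
jar [([282.6, 145.8], 0.7), ([358.7, 191.7], 0.26)]
notepad [([247.8, 247.4], 0.64)]
pin_rest [([242.4, 162.3], 0.64), ([325.0, 232.2], 0.25)]
```

View pics/side0.png

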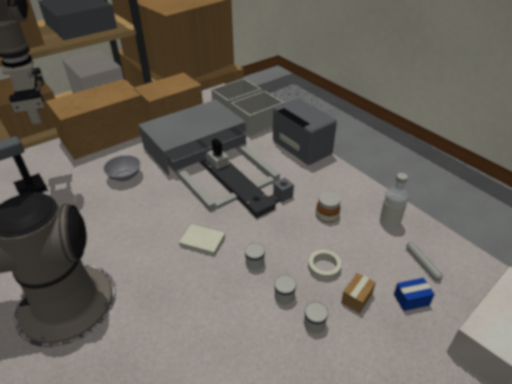

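View pics/top0.png

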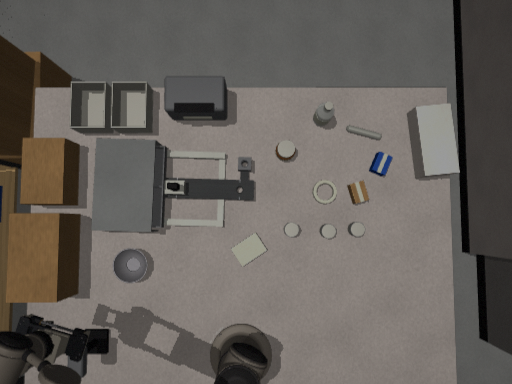

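Side view: pin at (217,148) over the beam, pin rest (281,185), brown carton (359,291), blue look-alike (412,291), tubs at (255,256), (285,289) and (316,317), tape (324,264), jar (328,207), notepad (202,239). In the top view the pin is at (174,186), carton (359,191), tubs at (292,230), (329,232) and (357,230), blue carton (381,164). So there is one carton and three tubs.

Could be taken for the pin: the pin handle (217,148) or the pin rest block (281,185). For the carton: brown (359,291) or blue (412,291, excluded).

Run:
```python
from h import *
a=read_camera('side');b=read_camera('top')
def reg(p,k):
    return [(r['region'],np.array(r['pixel']),r['score']) for r in nets.regions_of(p,k)]
for k in['pin','carton1','tub1','tape','jar','notepad','pin_rest','tray_hole']:
    for n,p in(('s',a),('t',b)):
        for m,px,sc in reg(p,k):
            ys,xs=np.nonzero(m)
            if len(xs)==0: continue
            print(k,n,px.round(1),round(sc,2),'n',len(xs),'box',xs.min(),xs.max(),ys.min(),ys.max(),'cen',xs.mean().round(1),ys.mean().round(1))
# triangulate
def T(s,t):
    X=tri([ray(a,s),ray(b,t)]);print(s,t,X.round(4),'res',(proj(a,X)-s).round(1),(proj(b,X)-t).round(1))
T((215.7,148),(173.6,185.5));T((281.5,185),(242.4,162.3))
T((359.5,290.2),(359.6,191));T((255.6,255.6),(292,230));T((285.3,289.2),(328.5,232));T((315.2,321),(357,229.5))
for z,px in((.025,(237.5,190)),(.025,(240,189)),(.025,(191,188))):print(px,atz(b,px,z).round(4))
im=b['img'][140:250,85:260];cv2.imwrite('pics/crop1.png',np.hstack([cv2.resize(im,None,fx=2.5,fy=2.5,interpolation=2)[:, :],cv2.resize(a['img'][130:240,170:300][:110],None,fx=2.5,fy=2.5,interpolation=2)])[:,:,::-1])
```

```text
pin s [215.7 146.1] 0.52 n 166 box 211 221 139 156 cen 216.1 147.7
pin t [158.5 187.2] 0.38 n 1144 box 152 185 147 227 cen 161.9 187.7
carton1 s [357.1 290.7] 0.78 n 852 box 342 374 273 312 cen 357.7 292.2
carton1 s [410.1 292.2] 0.72 n 1038 box 393 434 277 311 cen 413.0 293.7
carton1 t [357.3 192. ] 0.54 n 321 box 348 367 182 203 cen 357.7 192.5
carton1 t [158.4 188.8] 0.51 n 1195 box 152 186 146 228 cen 162.3 187.2
tub1 s [313.7 318.6] 0.96 n 642 box 303 327 302 333 cen 314.7 317.6
tub1 s [257.6 254.9] 0.79 n 411 box 245 262 244 269 cen 253.8 256.2
tub1 s [286.6 290.9] 0.62 n 559 box 274 296 276 304 cen 284.4 289.7
tub1 s [211.9 152.8] 0.39 n 8419 box 140 293 101 217 cen 212.5 155.9
tub1 t [291.6 229.6] 0.58 n 177 box 284 298 223 236 cen 291.1 229.5
tub1 t [323.4 229.7] 0.48 n 210 box 319 335 224 238 cen 327.4 231.1
tub1 t [354.9 226.6] 0.46 n 241 box 346 364 222 236 cen 355.4 229.0
tape s [323.9 269.4] 0.56 n 646 box 308 340 250 280 cen 324.1 265.0
tape t [316.4 191.1] 0.74 n 286 box 312 336 180 203 cen 323.9 191.5
jar s [204.8 148.5] 0.74 n 1744 box 166 246 127 170 cen 206.0 150.
[... 730 characters left out ...]
1 box 166 245 127 170 cen 205.3 149.8
tray_hole t [156.1 187.5] 0.73 n 1155 box 152 185 146 227 cen 162.0 187.1
(215.7, 148) (173.6, 185.5) [0.5806 0.2259 0.0817] res [ 0.4 -0. ] [-0.2  0.4]
(281.5, 185) (242.4, 162.3) [ 0.6663 -0.0053  0.0357] res [ 0.3 -0. ] [-0.2  0.2]
(359.5, 290.2) (359.6, 191) [ 0.5652 -0.4152  0.034 ] res [ 0.2 -0. ] [-0.1  0.1]
(255.6, 255.6) (292, 230) [ 0.4324 -0.1798  0.0326] res [-1.1  0.1] [ 0.4 -0.6]
(285.3, 289.2) (328.5, 232) [ 0.4252 -0.3064  0.0342] res [-1.1  0.1] [ 0.5 -0.6]
(315.2, 321) (357, 229.5) [ 0.4316 -0.4073  0.0213] res [-0.2  0. ] [ 0.1 -0.1]
(237.5, 190) [0.5705 0.0117 0.025 ]
(240, 189) [0.574  0.0029 0.025 ]
(191, 188) [0.5779 0.1751 0.025 ]
```

View pics/crop1.png

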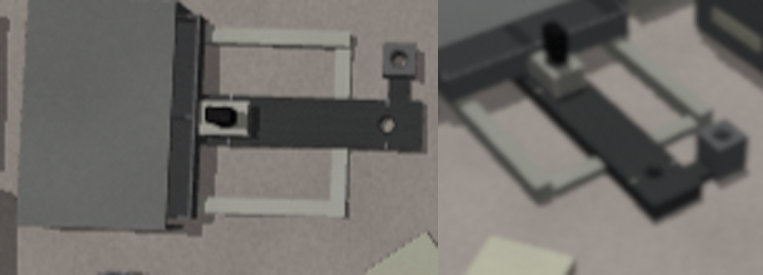

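carry_out --translation '[[-0.019,0.042,-0.008],[-0.019,0.042,-0.008],[-0.019,0.042,-0.008],[-0.019,0.042,-0.008],[-0.019,0.042,-0.008],[-0.019,0.042,-0.008],[-0.019,0.042,-0.008],[-0.019,0.042,-0.008],[-0.019,0.042,-0.008],[-0.019,0.042,-0.008]]' --turn '[[0,0,0],[0,0,0],[0,0,0],[0,0,0],[0,0,0],[0,0,0],[0,0,0],[0,0,0],[0,0,0],[0,0,0]]' --gripper '[-1,-1,-1,-1,-1,-1,-1,-1,-1,-1]'

```text
time: 3.3
tool_pos: [0.4978, 0.2035, 0.3072]
tool_rot: [3.141, -0.0, 1.289]
contact_force: [0.3, 0.6, -0.4]
opening: 0.0919
```

carry_out --translation '[[0,0,0],[0,0,0],[0,0,0],[0,0,0],[0,0,0],[0,0,0],[0,0,0],[0,0,0],[0,0,0],[0,0,0]]' --turn '[[0,0,0.147],[0,0,0.147],[0,0,0.147],[0,0,0.147],[0,0,0.147],[0,0,0.147],[0,0,0.147],[0,0,0.147],[0,0,0.147],[0,0,0]]' --gripper '[-1,-1,-1,-1,-1,-1,-1,-1,-1,-1]'

```text
time: 4.3
tool_pos: [0.4966, 0.205, 0.3067]
tool_rot: [-3.142, 0.0, -0.035]
contact_force: [0.2, 0.1, 1.2]
opening: 0.0917
```

Run:
```python
from h import *
st();w=read_camera('wrist');save(w,'w1');print(np.round(w['world_from_camera'],3).tolist(),w['fx'])
for k in['pin_grip','tray_hole','hole_home','hole_out','near_floor','far_floor','pin_rest','pin']:
    print(k,[(np.round(r['pixel'],1).tolist(),round(r['score'],2)) for r in nets.tip_of(w,k)][:3])
```

```text
t 4.3 pos [0.4966 0.205  0.3067] rot [-3.142  0.    -0.035] F [0.2 0.1 1.2] open 0.0917
[[0.999, -0.034, -0.011, 0.499], [-0.036, -0.953, -0.302, 0.289], [-0.0, 0.303, -0.953, 0.464], [0.0, 0.0, 0.0, 1.0]] 270.2722326284884
pin_grip [([315.6, 150.2], 0.75)]
tray_hole [([309.1, 151.4], 0.75)]
hole_home [([305.1, 142.5], 0.97)]
hole_out []
near_floor []
far_floor []
pin_rest []
pin [([309.5, 148.3], 0.73)]
```

View pics/w1.png

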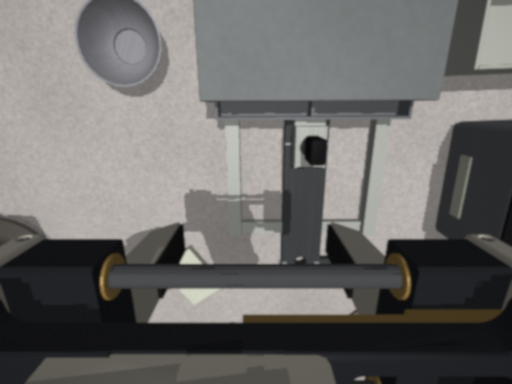

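The wrist picture shows the handle at (315,150) on the white collar, the beam running down the picture to about (302,262), the hood edge level at row 100 and the white line at (288,144).

Run:
```python
from h import *
w=read_camera('wrist');a=read_camera('side');b=read_camera('top')
g=cv2.cvtColor(w['img'],cv2.COLOR_RGB2GRAY)
# dark handle blob
roi=np.zeros_like(g);roi[130:170,298:335]=1
m=((g<25)&(roi>0));ys,xs=np.nonzero(m);print('w dark',xs.min(),xs.max(),ys.min(),ys.max(),xs.mean(),ys.mean())
def dk(p,x0,x1,y0,y1,t):
    g=cv2.cvtColor(p['img'],cv2.COLOR_RGB2GRAY);m=np.zeros(g.shape,bool);m[y0:y1,x0:x1]=g[y0:y1,x0:x1]<t
    ys,xs=np.nonzero(m);print(xs.min(),xs.max(),ys.min(),ys.max(),xs.mean(),ys.mean());return xs.mean(),ys.mean()
s=dk(a,205,226,136,158,28);t=dk(b,166,184,178,193,28);wc=(xs.mean(),ys.mean())
for c in([ray(w,wc),ray(a,s)],[ray(w,wc),ray(b,t)],[ray(a,s),ray(b,t)],[ray(w,wc),ray(a,s),ray(b,t)]):print(tri(c).round(4))
print('line',atz(w,(288,144),.025).round(4))
# dock yaw: hood front edge, rails in wrist
for A,B,z in(((205,100),(430,100),.098),((284,130),(281,255),.025),((240,130),(240,225),.01)):
    P,Q=atz(w,A,z),atz(w,B,z);print(P.round(3),Q.round(3),np.arctan2(*(Q-P)[1::-1]).round(3))
c=w['img'][90:270,190:430];cv2.imwrite('pics/c2.png',cv2.resize(c,None,fx=3,fy=3,interpolation=2)[:,:,::-1])
```

```text
w dark 305 324 138 162 312.07142857142856 150.36974789915968
212 221 140 154 216.6695652173913 146.6782608695652
166 178 178 192 171.94252873563218 185.58620689655172
[0.5792 0.2241 0.0873]
[0.5778 0.2271 0.0953]
[0.5829 0.2293 0.0839]
[0.5802 0.2264 0.0869]
line [0.5506 0.2261 0.025 ]
[0.435 0.296 0.098] [0.724 0.287 0.098] -0.034
[0.544 0.249 0.025] [0.538 0.023 0.025] -1.596
[0.473 0.25  0.01 ] [0.465 0.079 0.01 ] -1.621
```

View pics/c2.png

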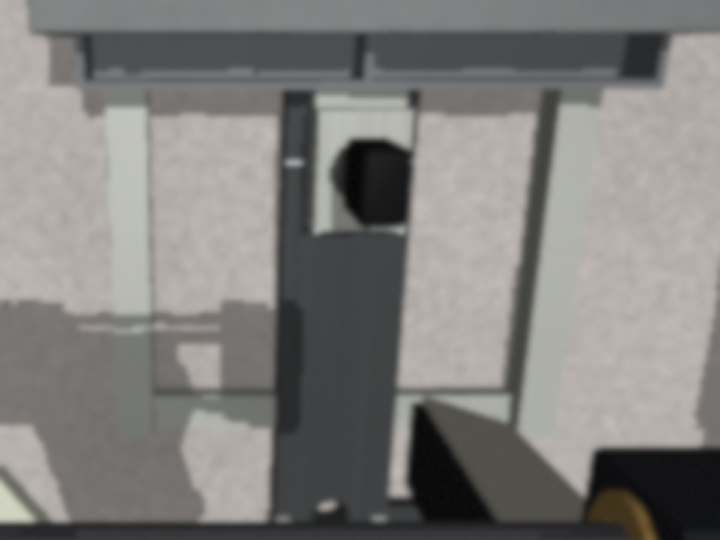

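carry_out --translation '[[0.0165,-0.0047,0.033],[0.0165,-0.0047,0.033],[0.0165,-0.0047,0.033],[0.0165,-0.0047,0.033],[0.0165,-0.0047,0.033],[0,0,0],[0,0,0]]' --turn '[[0,0,0],[0,0,0],[0,0,0],[0,0,0],[0,0,0],[0,0,0],[0,0,0]]' --gripper '[-1,-1,-1,-1,-1,-1,-1]'

```text
time: 5.6
tool_pos: [0.5795, 0.2256, 0.1415]
tool_rot: [3.141, 0.002, -0.034]
contact_force: [-0.8, -0.1, -0.1]
opening: 0.092
```

Run:
```python
from h import *
s=st();w=read_camera('wrist');save(w,'w2')
for k in['pin_grip','tray_hole','hole_home','pin']:
    print(k,[(np.round(r['pixel'],1).tolist(),round(r['score'],2)) for r in nets.tip_of(w,k)][:3])
for z in(.092,.112,.06): print('expected',z,proj(w,[.58,.2245,z]).round(1))
```

```text
t 5.6 pos [0.5795 0.2256 0.1415] rot [ 3.141e+00  2.000e-03 -3.400e-02] F [-0.8 -0.1 -0.1] open 0.092
pin_grip [([254.2, 210.5], 0.97)]
tray_hole [([256.4, 201.5], 0.83)]
hole_home []
pin [([254.4, 198.2], 0.96)]
expected 0.092 [256.  212.3]
expected 0.112 [256.  222.4]
expected 0.06 [255.9 199.4]
```

View pics/w2.png

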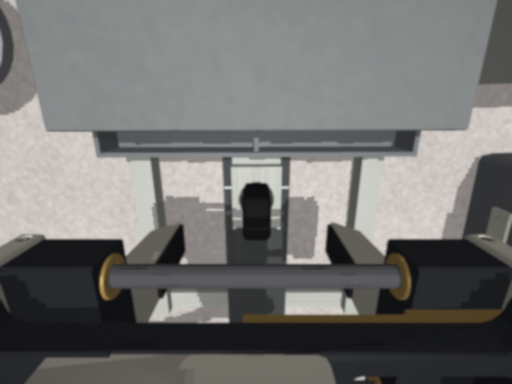

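The handle sits centred between the fingers at (256,211), and the white lines at row 187 are symmetric at columns 228 and 285. Descending to grip.

carry_out --translation '[[0,0.0005,0.0228],[0,0,0.0228],[0,0,0.0228],[0,0,0],[0,0,0],[0,0,0],[0,0,0],[0,0,0],[0,0,0],[0,0,0]]' --turn '[[0,0,0],[0,0,0],[0,0,0],[0,0,0],[0,0,0],[0,0,0],[0,0,0],[0,0,0],[0,0,0],[0,0,0]]' --gripper '[-1,-1,-1,-1,1,1,1,1,1,1]' --squeeze 35

```text
time: 6.85
tool_pos: [0.5799, 0.2252, 0.0736]
tool_rot: [-3.141, -0.0, -0.034]
contact_force: [-0.1, -0.7, 0.0]
opening: 0.0483
```

Run:
```python
from h import *
st();w=read_camera('wrist')
for k in['pin_grip']: print([np.round(r['pixel'],1).tolist() for r in nets.tip_of(w,k)])
for z in (.092,): print(proj(w,[.58,.2245,z]).round(1))
```

```text
t 6.85 pos [0.5799 0.2252 0.0736] rot [-3.141 -0.    -0.034] F [-0.1 -0.7  0. ] open 0.0483
[[257.6, 253.7]]
[255.6 255.8]
```

Fingers still closing; wait, then draw 31 mm.

carry_out --translation '[[0,0,0],[0,0,0],[0,0,0],[0,0,0],[0,0,0],[0,0,0],[0,0,0]]' --turn '[[0,0,0],[0,0,0],[0,0,0],[0,0,0],[0,0,0],[0,0,0],[0,0,0]]' --gripper '[1,1,1,1,1,1,1]'

```text
time: 7.65
tool_pos: [0.5798, 0.2252, 0.0733]
tool_rot: [-3.142, -0.0, -0.034]
contact_force: [0.6, -1.2, 0.1]
opening: 0.0218
```

carry_out --translation '[[0,0,-0.006],[0,0,-0.0065],[0,0,-0.0065],[0,0,-0.006],[0,0,-0.006],[0,0,0],[0,0,0],[0,0,0]]' --turn '[[0,0,0],[0,0,0],[0,0,0],[0,0,0],[0,0,0],[0,0,0],[0,0,0],[0,0,0]]' --gripper '[1,1,1,1,1,1,1,1]'

```text
time: 8.45
tool_pos: [0.5802, 0.2256, 0.1052]
tool_rot: [-3.141, -0.001, -0.034]
contact_force: [0.5, 0.2, 1.9]
opening: 0.0221
```

Run:
```python
from h import *
s=st();w=read_camera('wrist');save(w,'w3')
for k in['pin_grip','tray_hole']: print([np.round(r['pixel'],1).tolist() for r in nets.tip_of(w,k)])
```

```text
t 8.45 pos [0.5802 0.2256 0.1052] rot [-3.141e+00 -1.000e-03 -3.400e-02] F [0.5 0.2 1.9] open 0.0221
[[256.3, 254.0], [253.5, 216.5]]
[[253.3, 216.9]]
```

View pics/w3.png

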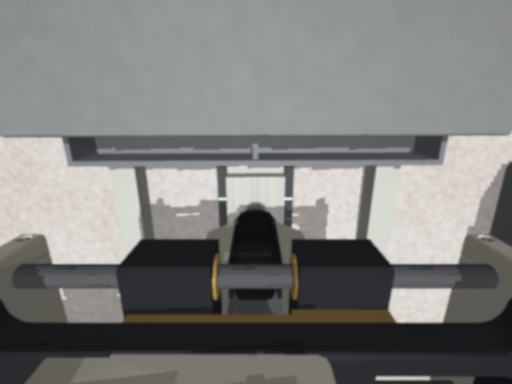

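The pin follows the gripper; it is lifted about 32 mm and the flange shows clear of the collar at (255,205). Sliding the tray out.

carry_out --translation '[[0,0.01,0],[0,0.02,0],[0,0.025,0],[0,0.025,0],[0,0.025,0],[0,0.025,0],[0,0.025,0],[0,0.025,0],[0,0.02,0],[0,0.01,0]]' --turn '[[0,0,0],[0,0,0],[0,0,0],[0,0,0],[0,0,0],[0,0,0],[0,0,0],[0,0,0],[0,0,0],[0,0,0]]' --gripper '[1,1,1,1,1,1,1,1,1,1]'

```text
time: 9.6
tool_pos: [0.5734, 0.014, 0.1045]
tool_rot: [-3.141, -0.002, -0.036]
contact_force: [4.0, 3.9, 0.6]
opening: 0.0217
```

carry_out --translation '[[0,0.007,0],[0,0.003,0],[0,0,0],[0,0,0]]' --turn '[[0,0,0],[0,0,0],[0,0,0],[0,0,0]]' --gripper '[1,1,1,1]'

```text
time: 10.0
tool_pos: [0.5729, 0.0052, 0.1044]
tool_rot: [3.141, -0.001, -0.033]
contact_force: [5.6, -2.1, -0.2]
opening: 0.0219
```

Run:
```python
from h import *
s=st();w=read_camera('wrist');save(w,'w4');b=read_camera('top');save(b,'t4')
for k in['pin_grip','tray_hole','near_floor','far_floor','hole_out']: print(k,[(np.round(r['pixel'],1).tolist(),round(r['score'],2)) for r in nets.tip_of(w,k)], [(np.round(r['pixel'],1).tolist(),round(r['score'],2)) for r in nets.tip_of(b,k)])
c=b['img'][130:250,80:260];d=w['img']
cv2.imwrite('pics/c4.png',np.hstack([cv2.resize(d,(400,300)),cv2.resize(c,(400,300),interpolation=2)])[:,:,::-1])
```

```text
t 10.0 pos [0.5729 0.0052 0.1044] rot [ 3.141e+00 -1.000e-03 -3.300e-02] F [ 5.6 -2.1 -0.2] open 0.0219
pin_grip [([257.7, 254.4], 0.82), ([256.4, 229.3], 0.39)] [([195.7, 211.8], 0.67)]
tray_hole [([255.4, 214.8], 0.62)] [([284.0, 148.7], 0.66), ([175.9, 186.7], 0.56)]
near_floor [([158.3, 25.6], 0.62)] [([197.1, 208.5], 0.74)]
far_floor [([348.1, 26.0], 0.91)] []
hole_out [([254.9, 199.4], 0.57), ([260.5, 251.1], 0.32)] []
```

View pics/c4.png

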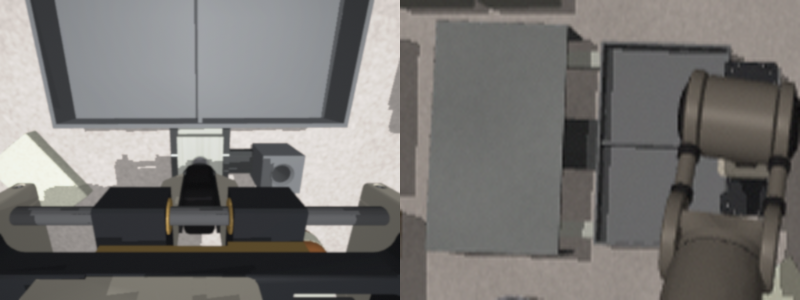

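The tray is fully out of the hood, and the white lines are level with the pin at about rows 199-200, as they were at home. Comparing the line rows precisely.

Run:
```python
from h import *
A=cv2.imread('pics/w3.png',0).astype(float);B=cv2.imread('pics/w4.png',0).astype(float)
for n,I in(('3',A),('4',B)):
  for c0,c1 in((216,226),(285,293)):
    print(n,c0,I[190:210,c0:c1].max(1).astype(int))
    s=I[188:212,c0:c1];r,c=np.nonzero(s>150);print(r.mean()+188,c.min()+c0,c.max()+c0) if len(r) else 0
w=read_camera('wrist')
for y in(0,.002,.004,.006):print(y,proj(w,[.5725,y,.025]).round(1))
```

```text
3 216 [201 200 201 203 205 206 206 207 215 215 165 145 142 140 141 142 143 143
 143 143]
196.48275862068965 216 225
3 285 [127 127 127 129 132 135 145 188 224 217 166 148 146 147 147 149 144 128
 119 116]
198.5 285 292
4 216 [210 209 212 216 219 218 216 212 227 220 162 145 142 144 144 144 145 146
 148 149]
196.28571428571428 216 225
4 285 [173 173 171 168 166 169 180 206 221 209 178 156 150 150 146 135 116 103
  99  93]
196.6 285 292
0 [254.8 204.2]
0.002 [254.8 202.2]
0.004 [254.7 200.2]
0.006 [254.6 198.2]
```

carry_out --translation '[[0.0008,0,0],[0,0,0.006],[0,0,0.006],[0,0,0.006],[0,0,0.006],[0,0,0.006],[0,0,0.003],[0,0,0],[0,0,0],[0,0,0]]' --turn '[[0,0,0],[0,0,0],[0,0,0],[0,0,0],[0,0,0],[0,0,0],[0,0,0],[0,0,0],[0,0,0],[0,0,0]]' --gripper '[1,1,1,1,1,1,1,1,1,1]'

```text
time: 11.65
tool_pos: [0.573, 0.0055, 0.073]
tool_rot: [-3.142, -0.001, -0.034]
contact_force: [-3.9, 0.2, 20.1]
opening: 0.0219
```

carry_out --translation '[[0,0,-0.0005],[0,0,0],[0,0,0],[0,0,0],[0,0,-0.01],[0,0,-0.04],[0,0,-0.05],[0,0,-0.05],[0,0,0]]' --turn '[[0,0,0],[0,0,0],[0,0,0],[0,0,0],[0,0,0],[0,0,0],[0,0,0],[0,0,0],[0,0,0]]' --gripper '[-1,-1,-1,-1,-1,-1,-1,-1,-1]'

```text
time: 12.55
tool_pos: [0.5765, 0.005, 0.2301]
tool_rot: [3.14, -0.014, -0.034]
contact_force: [0.0, -1.4, 0.0]
opening: 0.0887
```

carry_out --translation '[[-0.009,0.043,-0.012],[-0.009,0.043,-0.012],[-0.009,0.043,-0.012],[-0.009,0.043,-0.012],[-0.009,0.043,-0.012],[-0.009,0.043,-0.012],[-0.009,0.043,-0.012],[-0.009,0.043,-0.012],[-0.009,0.043,-0.012],[0,0,0]]' --turn '[[0,0,0],[0,0,0],[0,0,0],[0,0,0],[0,0,0],[0,0,0],[0,0,0],[0,0,0],[0,0,0],[0,0,0]]' --gripper '[-1,-1,-1,-1,-1,-1,-1,-1,-1,-1]'

```text
time: 13.55
tool_pos: [0.4771, -0.3839, 0.3305]
tool_rot: [3.139, -0.001, -0.04]
contact_force: [-0.5, 0.4, -0.2]
opening: 0.0916
```

Run:
```python
from h import *
s=st();w=read_camera('wrist');save(w,'w5');a=read_camera('side');save(a,'s5')
for k in['carton1','tub1','tape']:
  for n,p in(('w',w),('s',a)): print(k,n,[(np.round(r['pixel'],1).tolist(),round(r['score'],2),) for r in nets.tip_of(p,k)])
  for r in nets.regions_of(w,k):
    m=r['region'].astype(np.uint8);ys,xs=np.nonzero(m)
    if len(xs)<20: continue
    print('  reg',np.round([xs.mean(),ys.mean()],1),len(xs),cv2.minAreaRect(np.c_[xs,ys].astype(np.float32)),xs.min(),xs.max(),ys.min(),ys.max(),round(r['score'],2))
for k in['pin_grip','tray_hole','near_floor','far_floor']: print(k,[(np.round(r['pixel'],1).tolist(),round(r['score'],2)) for r in nets.tip_of(a,k)])
cv2.imwrite('pics/c5.png',np.hstack([cv2.resize(w['img'],(448,336)),cv2.resize(a['img'][90:230,140:300],(350,336),interpolation=2)])[:,:,::-1])
```

```text
t 13.55 pos [ 0.4771 -0.3839  0.3305] rot [ 3.139e+00 -1.000e-03 -4.000e-02] F [-0.5  0.4 -0.2] open 0.0916
carton1 w [([357.5, 212.6], 0.9), ([304.8, 170.7], 0.67)]
carton1 s [([355.2, 293.2], 0.66), ([414.6, 293.1], 0.57)]
  reg [358.7 209.4] 1488 ((358.79315185546875, 209.51724243164062), (50.880523681640625, 32.31098937988281), 21.801410675048828) 332 386 188 231 0.88
  reg [305.6 167.9] 1415 ((305.6500549316406, 167.94998168945312), (33.836368560791016, 43.00697326660156), 71.56504821777344) 281 330 147 188 0.57
tub1 w [([222.1, 109.8], 0.75), ([229.7, 166.9], 0.69)]
tub1 s [([316.7, 320.0], 0.7), ([253.3, 256.5], 0.6), ([286.0, 291.3], 0.58)]
  reg [221.4 105.7] 905 ((221.5, 105.5), (33.0, 33.0), 90.0) 205 238 89 122 0.89
  reg [230.5 166.6] 783 ((230.5, 166.0), (32.0, 29.0), 90.0) 216 245 150 182 0.75
  reg [219.4  16.8] 1192 ((218.5, 18.5), (37.0, 37.0), 90.0) 200 237 0 37 0.75
tape w [([302.8, 97.2], 0.92)]
tape s [([323.5, 268.0], 0.84)]
  reg [307.5  97.2] 1297 ((307.0, 97.5), (53.0, 52.0), 90.0) 281 333 71 124 0.68
pin_grip [([255.3, 188.9], 0.69), ([254.7, 179.8], 0.54)]
tray_hole [([252.9, 186.8], 0.71)]
near_floor [([213.6, 180.3], 0.66)]
far_floor [([249.0, 164.7], 0.63), ([326.6, 213.5], 0.62)]
```

View pics/c5.png

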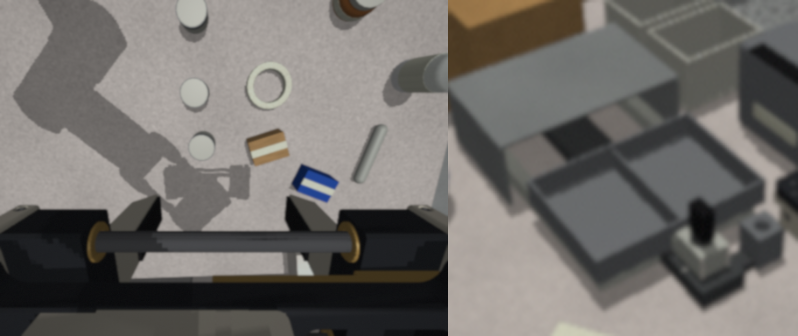

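Wrist view (full-size pixels): brown carton (305,168), blue look-alike (359,209, leave alone), tubs (221,106), (230,167) and (219,17), tape (307,97), pen at (423,175). The side crop shows the pin standing fully home in the collar, with the tray out.

Run:
```python
from h import *
w=read_camera('wrist');a=read_camera('side');b=read_camera('top')
T={}
wt=[(221.5,105.7),(230.5,166.6),(219,18)]
rs=[np.array([r['pixel'] ]) for r in nets.tip_of(a,'tub1')]
print('top',[np.round(r['pixel'],1).tolist() for r in nets.tip_of(b,'tub1')])
for r in nets.tip_of(a,'tub1'): print('s',np.round(r['pixel'],1),atz(a,r['pixel'],.025).round(3))
# circle of lid in wrist: lids
g=cv2.cvtColor(w['img'],cv2.COLOR_RGB2GRAY)
for r in nets.tip_of(w,'tub1'): print('w tip',np.round(r['pixel'],1),atz(w,r['pixel'],.025).round(4))
for r in nets.regions_of(w,'tub1'):
    m=r['region'];ys,xs=np.nonzero(m);print('reg box centre',(xs.min()+xs.max())/2,(ys.min()+ys.max())/2,'z.03',atz(w,(xs.mean(),ys.mean()),.03).round(4),'z.05',atz(w,(xs.mean(),ys.mean()),.05).round(4))
for px in wt:
    best=min(((np.linalg.norm((X:=tri([ray(w,px),ray(a,r['pixel'])])) -X*0)*0+np.linalg.norm(proj(a,X)-r['pixel']),X) for r in nets.tip_of(a,'tub1')),key=lambda t:t[0]);print('tri',best[0].round(1),best[1].round(4))
# carton
hsv=cv2.cvtColor(w['img'],cv2.COLOR_RGB2HSV)
for r in nets.regions_of(w,'carton1'):
    m=r['region'];ys,xs=np.nonzero(m)
    if abs(xs.mean()-305)>12: continue
    V=hsv[...,1];strip=m&(V<75)&(hsv[...,2]>120)
    y2,x2=np.nonzero(strip)
    P=np.array([atz(w,(x,y),.046)[:2] for x,y in zip(x2,y2)]);print('strip',len(P),P.mean(0).round(4))
    u,s_,vt=np.linalg.svd(P-P.mean(0));d=vt[0];print('dir',d,np.arctan2(d[1],d[0]),np.ptp((P-P.mean(0))@d).round(3),np.ptp((P-P.mean(0))@vt[1]).round(3))
    Q=cv2.boxPoints(cv2.minAreaRect(np.c_[xs,ys].astype(np.float32)));print([atz(w,q,.046)[:2].round(3).tolist() for q in Q])
for n,p,k in(('w',w,0),('s',a,0),('t',b,0)):
    for r in nets.tip_of(p,'carton1'): print(n,np.round(r['pixel'],1),atz(p,r['pixel'],.023).round(4))
cv2.imwrite('pics/c6.png',np.hstack([cv2.resize(w['img'][130:215,260:400],None,fx=3.5,fy=3.5,interpolation=2)])[:,:,::-1])
```

```text
top [[323.2, 230.8], [289.3, 225.9], [357.1, 227.5]]
s [255.5 256.2] [ 0.437 -0.177  0.025]
s [284.8 292. ] [ 0.426 -0.308  0.025]
s [315.1 319.4] [ 0.433 -0.406  0.025]
w tip [218.2  20.9] [ 0.4308 -0.1737  0.025 ]
w tip [230.3 167.8] [ 0.435  -0.3988  0.025 ]
w tip [222.2 114.6] [ 0.4272 -0.3088  0.025 ]
reg box centre 221.0 110.0 z.03 [ 0.426  -0.3015  0.03  ] z.05 [ 0.4284 -0.3012  0.05  ]
reg box centre 229.0 170.0 z.03 [ 0.4341 -0.4018  0.03  ] z.05 [ 0.4362 -0.3971  0.05  ]
reg box centre 218.0 21.0 z.03 [ 0.4329 -0.1735  0.03  ] z.05 [ 0.435  -0.1788  0.05  ]
tri 2.0 [ 0.4289 -0.2984  0.0136]
tri 1.0 [ 0.4361 -0.4004  0.0151]
tri 1.7 [ 0.4349 -0.174   0.0262]
strip 436 [ 0.5637 -0.4113]
dir [-0.94838753 -0.31711368] -2.818908115622161 0.072 0.062
[[0.518, -0.386], [0.587, -0.368], [0.606, -0.424], [0.535, -0.444]]
w [301.8 174. ] [ 0.5606 -0.4148  0.023 ]
w [357.6 215.3] [ 0.6656 -0.4974  0.023 ]
s [354.8 290.1] [ 0.5635 -0.4034  0.023 ]
s [411.6 293.6] [ 0.6628 -0.491   0.023 ]
t [381.1 164.3] [ 0.661  -0.4962  0.023 ]
t [356.2 190.9] [ 0.5667 -0.4063  0.023 ]
```

View pics/c6.png

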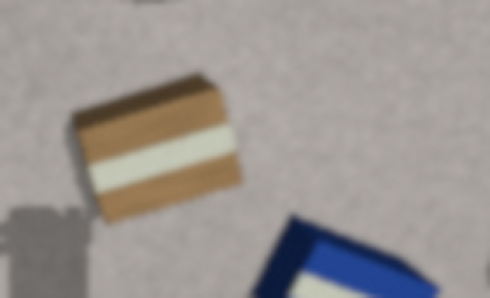

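Run:
```python
from h import *
from scipy.spatial.transform import Rotation as R
s=st();w=read_camera('wrist')
A,B=atz(w,(286.3,181.4),.046),atz(w,(327.1,169.4),.046);print('strip',A.round(4),B.round(4),((A+B)/2).round(4),np.linalg.norm(B-A).round(3),np.arctan2(*(B-A)[1::-1]).round(3))
C=[atz(w,(260+x/3.5,130+y/3.5),.046) for x,y in((80,128),(215,88),(242,183),(107,222))];print(np.mean(C,0).round(4),[np.linalg.norm(C[i]-C[(i+1)%4]).round(3) for i in range(4)])
print('tape',atz(w,(307,97.5),.012).round(3))
def Tt(p,r):
    M=np.eye(4);M[:3,:3]=R.from_euler('xyz',r).as_matrix();M[:3,3]=p;return M
X=np.linalg.inv(Tt(s['tool_pos'],s['tool_rot']))@np.array(w['world_from_camera'])
p=dict(w);p['world_from_camera']=Tt([.5729,.0052,.1044],[3.141,-.001,-.033])@X
for n,px in(('near',(158.3,25.6)),('far',(348.1,26))):print(n,atz(p,px,.031).round(4))
for n,px in(('rimL',(52*1.28,125*1.28)),('rimR',(348*1.28,125*1.28)),('div',(199*1.28,125*1.28))):print(n,atz(p,px,.065).round(4))
h=np.array([.573,.005]);th=-.034;ex=np.array([np.cos(th),np.sin(th)]);ey=np.array([-np.sin(th),np.cos(th)])
for x,y in((-69,130),(69,130),(-69,30),(69,30)):print((x,y),(h+ex*x/1e3+ey*y/1e3).round(4))
```

```text
t 15.05 pos [ 0.479  -0.3788  0.3298] rot [-3.142 -0.    -0.034] F [-0.4  0.2 -0.1] open 0.0918
strip [ 0.5305 -0.421   0.046 ] [ 0.5987 -0.4025  0.046 ] [ 0.5646 -0.4118  0.046 ] 0.071 0.265
[ 0.5636 -0.4103  0.046 ] [np.float64(0.066), np.float64(0.049), np.float64(0.068), np.float64(0.049)]
tape [ 0.569 -0.287  0.012]
near [0.5048 0.1478 0.031 ]
far [0.6474 0.1428 0.031 ]
rimL [0.4351 0.0546 0.065 ]
rimR [0.7149 0.0452 0.065 ]
div [0.574  0.0499 0.065 ]
(-69, 130) [0.5085 0.1373]
(69, 130) [0.6464 0.1326]
(-69, 30) [0.5051 0.0373]
(69, 30) [0.643  0.0326]
```

carry_out --translation '[[0.043,0.0145,0],[0.043,0.0145,0],[0,0,0.026],[0,0,0.026],[0,0,0.026],[0,0,0.026],[0,0,0.026],[0,0,0.026],[0,0,0.026],[0,0,0.026]]' --turn '[[0,0,0],[0,0,0],[0,0,0.1413],[0,0,0.1413],[0,0,0.1413],[0,0,0.1413],[0,0,0.1413],[0,0,0.1413],[0,0,0.1413],[0,0,0.1413]]' --gripper '[-1,-1,-1,-1,-1,-1,-1,-1,-0.5,-0.5]' --squeeze 15

```text
time: 16.1
tool_pos: [0.564, -0.4106, 0.1207]
tool_rot: [-3.142, 0.0, -1.17]
contact_force: [-0.1, -0.5, -0.2]
opening: 0.08
```

carry_out --translation '[[0,0,0],[0,0,0],[0,0,0]]' --turn '[[0,0,0.1413],[0,0,0],[0,0,0]]' --gripper '[-0.5,-0.5,-0.5]'

```text
time: 16.4
tool_pos: [0.5643, -0.4109, 0.1224]
tool_rot: [-3.141, -0.001, -1.302]
contact_force: [0.4, -0.3, 0.6]
opening: 0.0689
```

Run:
```python
from h import *
s=st();w=read_camera('wrist');save(w,'w7')
for r in nets.tip_of(w,'carton1'):print(np.round(r['pixel'],1),round(r['score'],2),atz(w,r['pixel'],.023).round(4))
print('exp top corners',[proj(w,np.array([.564,-.411,.046])+np.r_[a*np.cos(.265)-b*np.sin(.265),a*np.sin(.265)+b*np.cos(.265),0]).round().tolist() for a,b in((-.035,-.025),(.035,-.025),(.035,.025),(-.035,.025))])
```

```text
t 16.4 pos [ 0.5643 -0.4109  0.1224] rot [-3.141e+00 -1.000e-03 -1.302e+00] F [ 0.4 -0.3  0.6] open 0.0689
[259.  193.7] 0.81 [ 0.5624 -0.4142  0.023 ]
[369.5 115.5] 0.8 [ 0.6621 -0.4916  0.023 ]
exp top corners [[282.0, 234.0], [285.0, 162.0], [228.0, 161.0], [230.0, 234.0]]
```

View pics/w7.png

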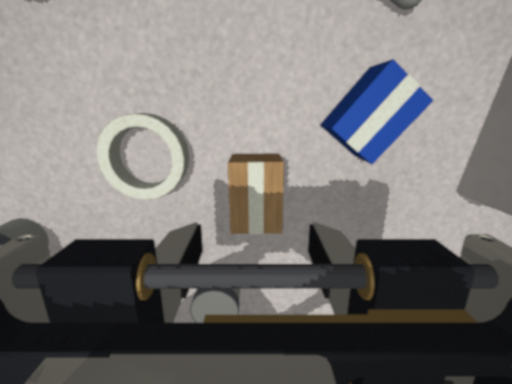

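The brown carton's top spans (230..283, 161..234), exactly as predicted, aligned with the jaws; the tape is clear on the left. Grasping.

carry_out --translation '[[0,0,0.03],[0,0,0.03],[0,0,0.03],[0,0,0.021],[0,0,0],[0,0,0],[0,0,0],[0,0,0],[0,0,0],[0,0,0]]' --turn '[[0,0,0],[0,0,0],[0,0,0],[0,0,0],[0,0,0],[0,0,0],[0,0,0],[0,0,0],[0,0,0],[0,0,0]]' --gripper '[-0.5,-0.5,-0.5,-0.5,-0.5,1,1,1,1,1]' --squeeze 15

```text
time: 17.5
tool_pos: [0.5649, -0.4114, 0.0128]
tool_rot: [-3.14, -0.003, -1.305]
contact_force: [-0.4, -0.0, 6.7]
opening: 0.0501
```

carry_out --translation '[[0,0,0],[0,0,-0.02],[0,0,-0.045],[0,0,-0.045],[0,0,-0.045],[0,0,-0.045]]' --turn '[[0,0,0],[0,0,0],[0,0,0],[0,0,0],[0,0,0],[0,0,0]]' --gripper '[1,1,1,1,1,1]'

```text
time: 18.1
tool_pos: [0.5637, -0.4103, 0.2129]
tool_rot: [-3.141, 0.0, -1.306]
contact_force: [0.5, -0.9, -1.0]
opening: 0.0498
```

carry_out --translation '[[-0.0462,-0.0078,0],[-0.0462,-0.0078,0],[-0.0462,-0.0078,0],[-0.0462,-0.0078,0],[-0.0462,-0.0078,0],[-0.0462,-0.0078,0],[-0.0462,-0.0078,0],[-0.0462,-0.0078,0],[-0.0462,-0.0078,0],[-0.0462,-0.0078,0]]' --turn '[[0,0,0],[0,0,0],[0,0,0],[0,0,0],[0,0,0],[0,0,0],[0,0,0],[0,0,0],[0,0,0],[0,0,0]]' --gripper '[1,1,1,1,1,1,1,1,1,1]'

```text
time: 19.1
tool_pos: [0.5176, 0.0575, 0.2112]
tool_rot: [-3.141, -0.0, -1.306]
contact_force: [0.9, 0.1, -1.7]
opening: 0.0498
```

carry_out --translation '[[-0.0462,-0.0078,0],[-0.0462,-0.0078,0],[0,0,0.03],[0,0,0.035],[0,0,0]]' --turn '[[0,0,0],[0,0,0],[0,0,0.1495],[0,0,0.1495],[0,0,0]]' --gripper '[1,1,1,1,1]'

```text
time: 19.6
tool_pos: [0.5058, 0.149, 0.1422]
tool_rot: [3.133, -0.001, -1.605]
contact_force: [-0.2, -0.3, -1.4]
opening: 0.0499
```

Run:
```python
from h import *
s=st();w=read_camera('wrist');save(w,'w8')
print('corners near rim',[proj(w,[x,y,.065]).round().tolist() for x,y in((.443,.05),(.573,.05),(.447,.25),(.577,.245))])
for k in['near_floor','far_floor','tray_hole']: print(k,[(np.round(r['pixel'],1).tolist(),round(r['score'],2),atz(w,r['pixel'],.031).round(3).tolist()) for r in nets.tip_of(w,k)])
```

```text
t 19.6 pos [0.5058 0.149  0.1422] rot [ 3.133e+00 -1.000e-03 -1.605e+00] F [-0.2 -0.3 -1.4] open 0.0499
corners near rim [[359.0, 254.0], [372.0, 118.0], [156.0, 257.0], [140.0, 121.0]]
near_floor [([255.8, 183.9], 0.83, [0.509, 0.149, 0.031])]
far_floor [([256.5, 33.9], 0.78, [0.646, 0.144, 0.031])]
tray_hole [([250.6, 182.2], 0.59, [0.511, 0.155, 0.031]), ([172.6, 115.0], 0.2, [0.58, 0.227, 0.031])]
```

View pics/w8.png

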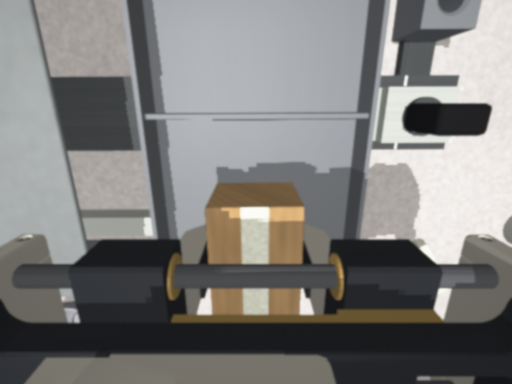

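The tray's rim and divider appear where predicted (divider at row 116), and the carton is centred over the near compartment. Lowering.

carry_out --translation '[[0,0,0.03],[0,0,0.03],[0,0,0.025],[0,0,0.01],[0,0,0.005],[0,0,0],[0,0,0]]' --turn '[[0,0,0],[0,0,0],[0,0,0],[0,0,0],[0,0,0],[0,0,0],[0,0,0]]' --gripper '[1,1,1,1,1,1,1]'

```text
time: 20.5
tool_pos: [0.5101, 0.149, 0.0472]
tool_rot: [-3.139, 0.001, -1.604]
contact_force: [0.0, 0.7, -0.6]
opening: 0.0504
```

carry_out --translation '[[0,0,0.003],[0,0,0],[0,0,0],[0,0,0],[0,0,0],[0,0,-0.02],[0,0,-0.045],[0,0,-0.045],[0,0,-0.045],[0,0,0]]' --turn '[[0,0,0],[0,0,0],[0,0,0],[0,0,0],[0,0,0],[0,0,0],[0,0,0],[0,0,-0.143],[0,0,-0.143],[0,0,-0.143]]' --gripper '[1,1,-0.5,-0.5,-0.5,-0.5,-0.5,-0.5,-0.5,-0.5]'

```text
time: 21.5
tool_pos: [0.5121, 0.1495, 0.2043]
tool_rot: [-3.13, -0.003, -1.17]
contact_force: [0.1, -0.2, -0.4]
opening: 0.0686
```

carry_out --translation '[[0,0,-0.01],[0,0,-0.01],[0,0,-0.01],[0,0,-0.01],[0,0,-0.01],[0,0,-0.01],[0,0,-0.01],[0,0,-0.01],[0,0,0]]' --turn '[[0,0,-0.143],[0,0,-0.143],[0,0,-0.143],[0,0,-0.143],[0,0,-0.143],[0,0,-0.143],[0,0,-0.143],[0,0,-0.143],[0,0,0]]' --gripper '[-0.5,-0.5,-0.5,-0.5,-0.5,-0.5,-0.5,-0.5,-0.5]'

```text
time: 22.4
tool_pos: [0.5095, 0.149, 0.2789]
tool_rot: [-3.141, -0.002, -0.03]
contact_force: [-0.4, 0.2, -0.1]
opening: 0.0686
```

```bash
cat >> h.py <<'E'
def tubs():
    a=read_camera('side');b=read_camera('top')
    for n,p in(('s',a),('t',b)):
        for r in nets.tip_of(p,'tub1'): print(n,np.round(r['pixel'],1),round(r['score'],2),atz(p,r['pixel'],.025).round(3))
    return a,b
E
python3 - <<'E'
from h import *
s=st();a,b=tubs()
for k in['carton1']:
  for p in(a,b):print(k,[(np.round(r['pixel'],1).tolist(),round(r['score'],2),atz(p,r['pixel'],.054).round(3).tolist()) for r in nets.tip_of(p,k)])
E
```

```text
t 22.4 pos [0.5095 0.149  0.2789] rot [-3.141e+00 -2.000e-03 -3.000e-02] F [-0.4  0.2 -0.1] open 0.0686
s [283.3 289.9] 0.89 [ 0.427 -0.301  0.025]
s [255.  252.7] 0.7 [ 0.443 -0.167  0.025]
s [316.1 320. ] 0.64 [ 0.433 -0.408  0.025]
s [220.7 168.8] 0.23 [0.57  0.189 0.025]
t [357.2 227. ] 0.59 [ 0.44  -0.407  0.025]
t [325.9 230.8] 0.58 [ 0.427 -0.297  0.025]
t [293.8 227.7] 0.47 [ 0.438 -0.185  0.025]
carton1 [([407.1, 292.9], 0.67, [0.632, -0.494, 0.054]), ([210.5, 174.4], 0.6, [0.509, 0.151, 0.054])]
carton1 [([381.2, 165.9], 0.76, [0.651, -0.487, 0.054]), ([294.7, 228.3], 0.6, [0.436, -0.186, 0.054]), ([197.0, 205.1], 0.58, [0.517, 0.149, 0.054])]
```

carry_out --translation '[[-0.008,0.041,0.0185],[-0.008,0.041,0.0185],[-0.008,0.041,0.0185],[-0.008,0.041,0.0185],[-0.008,0.041,0.0185],[-0.008,0.041,0.0185],[-0.008,0.041,0.0185],[-0.008,0.041,0.0185],[0,0,0],[0,0,0]]' --turn '[[0,0,0],[0,0,0],[0,0,0],[0,0,0],[0,0,0],[0,0,0],[0,0,0],[0,0,0],[0,0,0],[0,0,0]]' --gripper '[-0.5,-0.5,-0.5,-0.5,-0.5,-0.6,-0.6,-0.6,-0.6,-0.6]'

```text
time: 23.7
tool_pos: [0.4342, -0.1772, 0.1293]
tool_rot: [-3.14, 0.001, -0.035]
contact_force: [0.7, 0.2, -0.1]
opening: 0.0733
```

```bash
cat >> h.py <<'E'
def wtub(z0=.05):
    w=read_camera('wrist')
    for r in nets.regions_of(w,'tub1'):
        ys,xs=np.nonzero(r['region'])
        if len(xs)>50: print('reg',len(xs),xs.min(),xs.max(),ys.min(),ys.max(),round(r['score'],2),'colmid z%.3f'%z0,atz(w,((xs.min()+xs.max())/2,ys.mean()),z0).round(4))
    for r in nets.tip_of(w,'tub1'): print('tip',np.round(r['pixel'],1),round(r['score'],2),atz(w,r['pixel'],z0-.025).round(4))
    return w
E
python3 - <<'E'
from h import *
s=st();w=wtub();save(w,'w9')
E
```

```text
t 23.7 pos [ 0.4342 -0.1772  0.1293] rot [-3.14e+00  1.00e-03 -3.50e-02] F [ 0.7  0.2 -0.1] open 0.0733
reg 1190 230 277 289 314 0.79 colmid z0.050 [ 0.4282 -0.292   0.05  ]
reg 2609 227 282 160 220 0.69 colmid z0.050 [ 0.4337 -0.169   0.05  ]
tip [253.8 189. ] 0.94 [ 0.4327 -0.1751  0.025 ]
tip [251.2 296.1] 0.63 [ 0.4249 -0.3051  0.025 ]
```

View pics/w9.png

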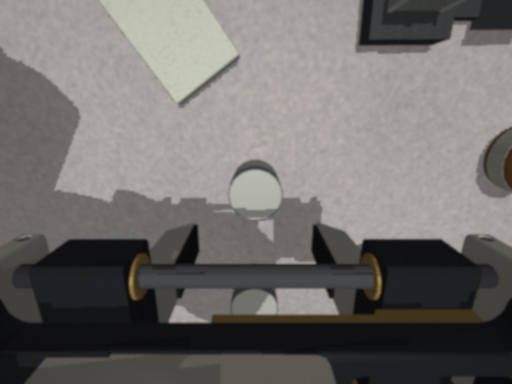

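The lid is at (255,193), centred between the fingers in x; the other tub's lid shows at (253,300). Correcting y by 3 mm, then grasping.

carry_out --translation '[[-0.0005,-0.003,0.029],[0,0,0.029],[0,0,0.029],[0,0,0.029],[0,0,0],[0,0,0],[0,0,0],[0,0,0],[0,0,0],[0,0,0]]' --turn '[[0,0,0],[0,0,0],[0,0,0],[0,0,0],[0,0,0],[0,0,0],[0,0,0],[0,0,0],[0,0,0],[0,0,0]]' --gripper '[-0.6,-0.6,-0.6,-0.6,-0.6,1,1,1,1,1]' --squeeze 15

```text
time: 24.85
tool_pos: [0.4351, -0.1741, 0.0151]
tool_rot: [3.141, -0.002, -0.032]
contact_force: [-0.5, 1.4, 8.0]
opening: 0.0498
```

carry_out --translation '[[0,0,0],[0,0,-0.02],[0,0,-0.045],[0,0,-0.045],[0,0,-0.045],[0,0,-0.045]]' --turn '[[0,0,0],[0,0,0],[0,0,0],[0,0,0],[0,0,0],[0,0,0]]' --gripper '[1,1,1,1,1,1]'

```text
time: 25.45
tool_pos: [0.4338, -0.1736, 0.2161]
tool_rot: [3.141, -0.0, -0.032]
contact_force: [1.3, -0.4, -2.4]
opening: 0.0499
```

carry_out --translation '[[0.0202,-0.0384,0],[0.0202,-0.0384,0],[0.0202,-0.0384,0],[0.0202,-0.0384,0],[0.0202,-0.0384,0],[0.0202,-0.0384,0],[0.0202,-0.0384,0],[0.0202,-0.0384,0],[0.0202,-0.0384,0],[0.0202,-0.0384,0]]' --turn '[[0,0,0],[0,0,0],[0,0,0],[0,0,0],[0,0,0],[0,0,0],[0,0,0],[0,0,0],[0,0,0],[0,0,0]]' --gripper '[1,1,1,1,1,1,1,1,1,1]'

```text
time: 26.45
tool_pos: [0.6487, 0.2051, 0.214]
tool_rot: [3.142, 0.0, -0.032]
contact_force: [1.3, -0.8, -0.2]
opening: 0.0496
```

carry_out --translation '[[0,0,0.03],[0,0,0.04],[0,0,0.04],[0,0,0.03],[0,0,0.02],[0,0,0.006],[0,0,0],[0,0,0]]' --turn '[[0,0,0],[0,0,0],[0,0,0],[0,0,0],[0,0,0],[0,0,0],[0,0,0],[0,0,0]]' --gripper '[1,1,1,1,1,1,1,1]'

```text
time: 27.25
tool_pos: [0.649, 0.2036, 0.0488]
tool_rot: [-3.141, -0.002, -0.032]
contact_force: [-0.5, 0.2, -1.4]
opening: 0.0498
```

carry_out --translation '[[0,0,0.004],[0,0,0],[0,0,0],[0,0,0],[0,0,0],[0,0,-0.02],[0,0,-0.045],[0,0,-0.045],[0,0,-0.045]]' --turn '[[0,0,0],[0,0,0],[0,0,0],[0,0,0],[0,0,0],[0,0,0],[0,0,0],[0,0,0],[0,0,0]]' --gripper '[1,1,-0.35,-0.35,-0.35,-0.35,-0.35,-0.35,-0.35]'

```text
time: 28.15
tool_pos: [0.648, 0.2035, 0.2002]
tool_rot: [3.142, 0.001, -0.032]
contact_force: [1.5, 1.0, 0.2]
opening: 0.0623
```

carry_out --translation '[[-0.017,0.0427,0],[-0.017,0.0427,0],[-0.017,0.0427,0],[-0.017,0.0427,0],[-0.017,0.0427,0],[-0.017,0.0427,0],[-0.017,0.0427,0],[-0.017,0.0427,0],[-0.017,0.0427,0],[-0.017,0.0427,0]]' --turn '[[0,0,0],[0,0,0],[0,0,0],[0,0,0],[0,0,0],[0,0,0],[0,0,0],[0,0,0],[0,0,0],[0,0,0]]' --gripper '[-0.6,-0.6,-0.6,-0.6,-0.6,-0.6,-0.6,-0.6,-0.6,-0.6]'

```text
time: 29.15
tool_pos: [0.4639, -0.2193, 0.1989]
tool_rot: [-3.142, -0.0, -0.032]
contact_force: [1.3, 0.4, -0.3]
opening: 0.0738
```

carry_out --translation '[[-0.017,0.0427,0],[-0.017,0.0427,0],[0,0,0.035],[0,0,0.035],[0,0,0],[0,0,0]]' --turn '[[0,0,0],[0,0,0],[0,0,0],[0,0,0],[0,0,0],[0,0,0]]' --gripper '[-0.6,-0.6,-0.6,-0.6,-0.6,-0.6]'

```text
time: 29.75
tool_pos: [0.4283, -0.302, 0.1291]
tool_rot: [-3.141, 0.001, -0.032]
contact_force: [1.0, 0.3, 0.8]
opening: 0.0732
```

Run:
```python
from h import *
s=st();w=wtub();save(w,'w10');tubs()
```

```text
t 29.75 pos [ 0.4283 -0.302   0.1291] rot [-3.141e+00  1.000e-03 -3.200e-02] F [1.  0.3 0.8] open 0.0732
reg 1293 241 287 245 308 0.8 colmid z0.050 [ 0.4345 -0.3879  0.05  ]
reg 2598 228 283 162 223 0.57 colmid z0.050 [ 0.4287 -0.2961  0.05  ]
tip [264.8 272.4] 0.8 [ 0.436  -0.3985  0.025 ]
tip [253.8 194. ] 0.77 [ 0.4267 -0.3052  0.025 ]
s [315.3 320.5] 0.83 [ 0.431 -0.408  0.025]
s [240.2 149.1] 0.77 [0.685 0.242 0.025]
s [287.5 288.9] 0.6 [ 0.437 -0.305  0.025]
t [242.  161.6] 0.66 [ 0.671 -0.004  0.025]
t [184.7 170.1] 0.65 [0.641 0.198 0.025]
t [237.7 187. ] 0.65 [0.581 0.011 0.025]
t [323.6 231.3] 0.41 [ 0.425 -0.289  0.025]
```

carry_out --translation '[[0,-0.001,0.029],[0,0,0.029],[0,0,0.029],[0,0,0.029],[0,0,0],[0,0,0],[0,0,0],[0,0,0],[0,0,0],[0,0,0]]' --turn '[[0,0,0],[0,0,0],[0,0,0],[0,0,0],[0,0,0],[0,0,0],[0,0,0],[0,0,0],[0,0,0],[0,0,0]]' --gripper '[-0.6,-0.6,-0.6,-0.6,-0.6,1,1,1,1,1]' --squeeze 15

```text
time: 31.1
tool_pos: [0.429, -0.3017, 0.0142]
tool_rot: [3.14, -0.002, -0.032]
contact_force: [-0.6, 1.3, 7.9]
opening: 0.0493
```

carry_out --translation '[[0,0,0],[0,0,-0.02],[0,0,-0.045],[0,0,-0.045],[0,0,-0.045],[0,0,-0.045]]' --turn '[[0,0,0],[0,0,0],[0,0,0],[0,0,0],[0,0,0],[0,0,0]]' --gripper '[1,1,1,1,1,1]'

```text
time: 31.7
tool_pos: [0.4279, -0.3008, 0.215]
tool_rot: [3.141, -0.0, -0.032]
contact_force: [0.9, -1.2, -1.8]
opening: 0.0496
```

carry_out --translation '[[0.0186,-0.0412,0],[0.0186,-0.0412,0],[0.0186,-0.0412,0],[0.0186,-0.0412,0],[0.0186,-0.0412,0],[0.0186,-0.0412,0],[0.0186,-0.0412,0],[0.0186,-0.0412,0],[0.0186,-0.0412,0],[0.0186,-0.0412,0]]' --turn '[[0,0,0],[0,0,0],[0,0,0],[0,0,0],[0,0,0],[0,0,0],[0,0,0],[0,0,0],[0,0,0],[0,0,0]]' --gripper '[1,1,1,1,1,1,1,1,1,1]'

```text
time: 32.7
tool_pos: [0.6275, 0.1066, 0.2131]
tool_rot: [3.142, -0.0, -0.032]
contact_force: [0.6, -0.4, -0.7]
opening: 0.0499
```

carry_out --translation '[[0.0186,-0.0412,0],[0,0,0],[0,0,0.03],[0,0,0.04],[0,0,0.04],[0,0,0.03],[0,0,0.02],[0,0,0.006],[0,0,0],[0,0,0]]' --turn '[[0,0,0],[0,0,0],[0,0,0],[0,0,0],[0,0,0],[0,0,0],[0,0,0],[0,0,0],[0,0,0],[0,0,0]]' --gripper '[1,1,1,1,1,1,1,1,1,1]'

```text
time: 33.7
tool_pos: [0.6477, 0.1452, 0.0478]
tool_rot: [-3.141, -0.002, -0.032]
contact_force: [1.2, -0.5, -0.5]
opening: 0.0496
```

carry_out --translation '[[0,0,0.004],[0,0,0],[0,0,0],[0,0,0],[0,0,0],[0,0,-0.02],[0,0,-0.045],[0,0,-0.045],[0,0,-0.045]]' --turn '[[0,0,0],[0,0,0],[0,0,0],[0,0,0],[0,0,0],[0,0,0],[0,0,0],[0,0,0],[0,0,0]]' --gripper '[1,1,-0.35,-0.35,-0.35,-0.35,-0.35,-0.35,-0.35]'

```text
time: 34.6
tool_pos: [0.6467, 0.1453, 0.1991]
tool_rot: [3.142, 0.001, -0.032]
contact_force: [0.9, 0.7, -0.6]
opening: 0.0621
```

carry_out --translation '[[-0.0149,0.0424,0],[-0.0149,0.0424,0],[-0.0149,0.0424,0],[-0.0149,0.0424,0],[-0.0149,0.0424,0],[-0.0149,0.0424,0],[-0.0149,0.0424,0],[-0.0149,0.0424,0],[-0.0149,0.0424,0],[-0.0149,0.0424,0]]' --turn '[[0,0,0],[0,0,0],[0,0,0],[0,0,0],[0,0,0],[0,0,0],[0,0,0],[0,0,0],[0,0,0],[0,0,0]]' --gripper '[-0.6,-0.6,-0.6,-0.6,-0.6,-0.6,-0.6,-0.6,-0.6,-0.6]'

```text
time: 35.6
tool_pos: [0.4838, -0.2752, 0.1978]
tool_rot: [-3.141, -0.0, -0.032]
contact_force: [0.7, -0.1, -0.2]
opening: 0.0735
```

carry_out --translation '[[-0.0149,0.0424,0],[-0.0149,0.0424,0],[-0.0149,0.0424,0],[0,0,0.035],[0,0,0.035],[0,0,0],[0,0,0]]' --turn '[[0,0,0],[0,0,0],[0,0,0],[0,0,0],[0,0,0],[0,0,0],[0,0,0]]' --gripper '[-0.6,-0.6,-0.6,-0.6,-0.6,-0.6,-0.6]'

```text
time: 36.3
tool_pos: [0.4361, -0.3993, 0.1281]
tool_rot: [-3.141, 0.001, -0.032]
contact_force: [-0.1, -0.7, 1.2]
opening: 0.0736
```

Run:
```python
from h import *
s=st();w=wtub();save(w,'w11');tubs()
```

```text
t 36.3 pos [ 0.4361 -0.3993  0.1281] rot [-3.141e+00  1.000e-03 -3.200e-02] F [-0.1 -0.7  1.2] open 0.0736
reg 2635 227 280 165 226 0.87 colmid z0.050 [ 0.4346 -0.3957  0.05  ]
tip [255.7 191.5] 0.98 [ 0.4366 -0.3995  0.025 ]
s [314.2 321.3] 0.71 [ 0.428 -0.408  0.025]
s [210.3 177.8] 0.54 [0.518 0.169 0.025]
s [249.8 158.6] 0.46 [0.678 0.177 0.025]
t [183.6 168. ] 0.7 [0.649 0.202 0.025]
t [196.1 165.9] 0.66 [0.656 0.158 0.025]
t [355.8 228.4] 0.52 [ 0.435 -0.402  0.025]
```

carry_out --translation '[[-0.001,0.001,0.028],[0,0,0.029],[0,0,0.029],[0,0,0.029],[0,0,0],[0,0,0],[0,0,0],[0,0,0],[0,0,0],[0,0,0]]' --turn '[[0,0,0],[0,0,0],[0,0,0],[0,0,0],[0,0,0],[0,0,0],[0,0,0],[0,0,0],[0,0,0],[0,0,0]]' --gripper '[-0.6,-0.6,-0.6,-0.6,-0.6,1,1,1,1,1]' --squeeze 15

```text
time: 37.65
tool_pos: [0.4356, -0.4011, 0.0144]
tool_rot: [3.14, -0.002, -0.032]
contact_force: [-1.2, 1.3, 6.1]
opening: 0.0493
```

carry_out --translation '[[0,0,0],[0,0,-0.02],[0,0,-0.045],[0,0,-0.045],[0,0,-0.045],[0,0,-0.045]]' --turn '[[0,0,0],[0,0,0],[0,0,0],[0,0,0],[0,0,0],[0,0,0]]' --gripper '[1,1,1,1,1,1]'

```text
time: 38.25
tool_pos: [0.4347, -0.4, 0.2148]
tool_rot: [-3.141, 0.0, -0.032]
contact_force: [0.2, -0.4, -1.5]
opening: 0.0496
```

carry_out --translation '[[0.0162,-0.0411,0],[0.0162,-0.0411,0],[0.0162,-0.0411,0],[0.0162,-0.0411,0],[0.0162,-0.0411,0],[0.0162,-0.0411,0],[0.0162,-0.0411,0],[0.0162,-0.0411,0],[0.0162,-0.0411,0],[0.0162,-0.0411,0]]' --turn '[[0,0,0],[0,0,0],[0,0,0],[0,0,0],[0,0,0],[0,0,0],[0,0,0],[0,0,0],[0,0,0],[0,0,0]]' --gripper '[1,1,1,1,1,1,1,1,1,1]'

```text
time: 39.25
tool_pos: [0.6102, 0.0071, 0.213]
tool_rot: [-3.142, 0.0, -0.032]
contact_force: [1.3, -0.7, -1.6]
opening: 0.0495
```

carry_out --translation '[[0.0162,-0.0411,0],[0.0162,-0.0411,0],[0,0,0],[0,0,0.03],[0,0,0.04],[0,0,0.04],[0,0,0.03],[0,0,0.02],[0,0,0.006],[0,0,0]]' --turn '[[0,0,0],[0,0,0],[0,0,0],[0,0,0],[0,0,0],[0,0,0],[0,0,0],[0,0,0],[0,0,0],[0,0,0]]' --gripper '[1,1,1,1,1,1,1,1,1,1]'

```text
time: 40.25
tool_pos: [0.6442, 0.0859, 0.0467]
tool_rot: [3.141, 0.002, -0.032]
contact_force: [0.4, -0.0, -1.5]
opening: 0.0498
```

carry_out --translation '[[0,0,0.004],[0,0,0],[0,0,0],[0,0,0],[0,0,0],[0,0,-0.02],[0,0,-0.045],[0,0,-0.045],[0,0,-0.045]]' --turn '[[0,0,0],[0,0,0],[0,0,0],[0,0,0],[0,0,0],[0,0,0],[0,0,0],[0,0,0],[0,0,0]]' --gripper '[1,1,-0.35,-0.35,-0.35,-0.35,-0.35,-0.35,-0.35]'

```text
time: 41.15
tool_pos: [0.6447, 0.0864, 0.1993]
tool_rot: [-3.141, 0.0, -0.032]
contact_force: [0.7, -0.4, -0.1]
opening: 0.0612
```

carry_out --translation '[[-0.0345,0.0415,-0.01],[-0.0345,0.0415,-0.01],[0,0,0],[0,0,0]]' --turn '[[0,0,0],[0,0,0],[0,0,0],[0,0,0]]' --gripper '[-1,-1,-1,-1]'

```text
time: 41.55
tool_pos: [0.5796, 0.0121, 0.2168]
tool_rot: [-3.141, -0.001, -0.034]
contact_force: [0.6, 1.3, 0.2]
opening: 0.0886
```

Run:
```python
from h import *
s=st();w=wtub(.081);save(w,'w12');a=read_camera('side')
h=np.array([.573,.005]);th=-.034
Rm=np.array([[np.cos(th),np.sin(th)],[-np.sin(th),np.cos(th)]])
for r in nets.tip_of(a,'tub1'): print('s',np.round(r['pixel'],1),Rm@(atz(a,r['pixel'],.056)[:2]-h)-[.069,.143])
for r in nets.tip_of(w,'tub1'): print('w',Rm@(atz(w,r['pixel'],.056)[:2]-h)-[.069,.143])
for p in(a,w):
  for r in nets.tip_of(p,'carton1'): print('c',np.round(r['pixel'],1),Rm@(atz(p,r['pixel'],.054)[:2]-h)-[-.069,.143])
  print([np.round(r['pixel'],1).tolist() for r in nets.tip_of(p,'pin_grip')],proj(p,[.573,.0055,.092]).round(1))
cv2.imwrite('pics/c12.png',np.hstack([cv2.resize(w['img'],(448,336)),cv2.resize(a['img'][90:230,140:300],(350,336),interpolation=2)])[:,:,::-1])
```

```text
t 41.55 pos [0.5796 0.0121 0.2168] rot [-3.141e+00 -1.000e-03 -3.400e-02] F [0.6 1.3 0.2] open 0.0886
reg 2075 287 339 87 136 0.89 colmid z0.081 [0.6426 0.0871 0.081 ]
reg 837 291 341 0 23 0.82 colmid z0.081 [0.6425 0.1795 0.081 ]
reg 2607 290 345 19 80 0.78 colmid z0.081 [0.6452 0.1446 0.081 ]
tip [315.   52.5] 0.96 [0.648  0.1464 0.056 ]
tip [312.3 108.7] 0.61 [0.6469 0.0892 0.056 ]
s [258.9 172.8] [-0.01263949 -0.08149914]
s [241.4 148.7] [0.01524721 0.05900532]
s [250.5 157.5] [0.0117177  0.00017709]
w [0.00118293 0.00090804]
w [ 0.00199578 -0.05636918]
c [410.9 290. ] [ 0.15828064 -0.6390531 ]
c [213.1 176.3] [ 0.00228698 -0.01237389]
[[256.7, 181.4]] [255.1 180.4]
c [188.1  54.8] [ 0.00351969 -0.00103139]
[[251.9, 189.1], [313.7, 109.0]] [249.3 191.1]
```

View pics/c12.png

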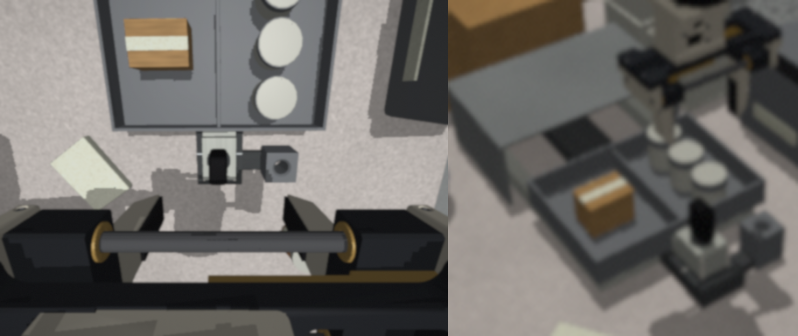

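The wrist view shows the carton flat near (201,54 full-scale) and three tubs in the far compartment. The pin (248,190) is home with the tray out, and the side crop agrees.

carry_out --translation '[[-0.0064,0.0068,0.025],[0,0,0.025],[0,0,0.025],[0,0,0],[0,0,0]]' --turn '[[0,0,0],[0,0,0],[0,0,0],[0,0,0],[0,0,0]]' --gripper '[-1,-1,-1,-1,-1]'

```text
time: 42.55
tool_pos: [0.5733, 0.0063, 0.1414]
tool_rot: [-3.141, 0.0, -0.032]
contact_force: [0.3, -1.0, -0.1]
opening: 0.0913
```

Run:
```python
from h import *
s=st();w=read_camera('wrist');save(w,'w13')
for k in['pin_grip']: print([(np.round(r['pixel'],1).tolist(),round(r['score'],2),atz(w,r['pixel'],.092).round(4)) for r in nets.tip_of(w,k)],proj(w,[.573,.0055,.092]).round(1))
```

```text
t 42.55 pos [0.5733 0.0063 0.1414] rot [-3.141  0.    -0.032] F [ 0.3 -1.  -0.1] open 0.0913
[([257.3, 212.3], 0.67, array([0.575 , 0.0052, 0.092 ]))] [254.9 212.1]
```

carry_out --translation '[[0,0.0008,0.0228],[0,0,0.0228],[0,0,0.0225],[0,0,0],[0,0,0],[0,0,0],[0,0,0],[0,0,0],[0,0,0],[0,0,0]]' --turn '[[0,0,0.002],[0,0,0],[0,0,0],[0,0,0],[0,0,0],[0,0,0],[0,0,0],[0,0,0],[0,0,0],[0,0,0]]' --gripper '[-1,-1,-1,-1,1,1,1,1,1,1]' --squeeze 35

```text
time: 43.65
tool_pos: [0.5732, 0.0054, 0.0732]
tool_rot: [-3.142, -0.0, -0.034]
contact_force: [-0.1, -0.5, 0.4]
opening: 0.0484
```

carry_out --translation '[[0,0,0],[0,0,0],[0,0,0],[0,0,0],[0,0,0],[0,0,0],[0,0,0]]' --turn '[[0,0,0],[0,0,0],[0,0,0],[0,0,0],[0,0,0],[0,0,0],[0,0,0]]' --gripper '[1,1,1,1,1,1,1]'

```text
time: 44.35
tool_pos: [0.5731, 0.0054, 0.0729]
tool_rot: [-3.141, -0.0, -0.034]
contact_force: [-0.4, -0.5, -0.5]
opening: 0.0219
```

carry_out --translation '[[0,0,-0.006],[0,0,-0.0065],[0,0,-0.0065],[0,0,-0.006],[0,0,-0.006],[0,0,0],[0,0,0],[0,0,0]]' --turn '[[0,0,0],[0,0,0],[0,0,0],[0,0,0],[0,0,0],[0,0,0],[0,0,0],[0,0,0]]' --gripper '[1,1,1,1,1,1,1,1]'

```text
time: 45.15
tool_pos: [0.5735, 0.0052, 0.1047]
tool_rot: [3.141, -0.001, -0.034]
contact_force: [0.2, -0.9, 1.7]
opening: 0.0216
```

carry_out --translation '[[0,-0.005,0],[0,-0.01,0],[0,-0.015,0],[-0.0002,-0.02,0],[-0.0002,-0.025,0],[-0.0001,-0.025,0],[-0.0001,-0.025,0],[-0.0002,-0.025,0],[0,-0.02,0],[0,-0.02,0]]' --turn '[[0,0,0],[0,0,0],[0,0,0],[0,0,0],[0,0,0],[0,0,0],[0,0,0],[0,0,0],[0,0,0],[0,0,0]]' --gripper '[1,1,1,1,1,1,1,1,1,1]'

```text
time: 46.15
tool_pos: [0.5792, 0.1964, 0.104]
tool_rot: [3.141, -0.001, -0.033]
contact_force: [3.6, -5.1, 1.0]
opening: 0.0217
```

carry_out --translation '[[0,-0.015,0],[0,-0.009,0],[0,-0.005,0],[0,-0.001,0],[0,0,0],[0,0,0]]' --turn '[[0,0,0],[0,0,0],[0,0,0],[0,0,0],[0,0,0],[0,0,0]]' --gripper '[1,1,1,1,1,1]'

```text
time: 46.75
tool_pos: [0.5799, 0.2255, 0.1039]
tool_rot: [-3.14, -0.0, -0.035]
contact_force: [4.1, 2.7, -0.7]
opening: 0.022
```

Run:
```python
from h import *
st();w=read_camera('wrist');save(w,'w14');I=cv2.cvtColor(w['img'],cv2.COLOR_RGB2GRAY)
for c0,c1 in((216,226),(285,293)):print(I[190:210,c0:c1].max(1).astype(int))
```

```text
t 46.75 pos [0.5799 0.2255 0.1039] rot [-3.14  -0.    -0.035] F [ 4.1  2.7 -0.7] open 0.022
[205 205 205 207 209 211 212 213 212 219 195 151 144 141 141 141 143 144
 144 144]
[163 163 163 161 158 153 155 178 207 215 189 158 142 135 132 129 118 107
 101  98]
```

The white lines are back at row 199, as at the start. Pushing home.

carry_out --translation '[[0.0007,0,0],[0,0,0.006],[0,0,0.006],[0,0,0.006],[0,0,0.006],[0,0,0.006],[0,0,0.0028],[0,0,0],[0,0,0],[0,0,0]]' --turn '[[0,0,0],[0,0,0],[0,0,0],[0,0,0],[0,0,0],[0,0,0],[0,0,0],[0,0,0],[0,0,0],[0,0,0]]' --gripper '[1,1,1,1,1,1,1,1,1,1]'

```text
time: 47.8
tool_pos: [0.58, 0.2252, 0.0726]
tool_rot: [3.141, 0.0, -0.034]
contact_force: [-4.6, -1.1, 16.0]
opening: 0.0217
```

carry_out --translation '[[0,0,-0.0005],[0,0,0],[0,0,0],[0,0,0],[0,0,0],[0,0,-0.02],[0,0,-0.04],[0,0,-0.045],[0,0,-0.045],[0,0,0]]' --turn '[[0,0,0],[0,0,0],[0,0,0],[0,0,0],[0,0,0],[0,0,0],[0,0,0],[0,0,0],[0,0,0],[0,0,0]]' --gripper '[-1,-1,-1,-1,-1,-1,-1,-1,-1,-1]'

```text
time: 48.8
tool_pos: [0.5833, 0.2261, 0.229]
tool_rot: [-3.138, -0.012, -0.034]
contact_force: [0.8, -0.4, -0.9]
opening: 0.0914
```

Run:
```python
from h import *
st();w=read_camera('wrist');a=read_camera('side')
for p in(w,a):
  for k in['pin_grip','tub1','carton1','tape','jar','notepad']:print(k,[(np.round(r['pixel'],1).tolist(),round(r['score'],2)) for r in nets.tip_of(p,k)])
  print(proj(p,[.58,.2252,.092]).round(1))
cv2.imwrite('pics/c15.png',np.hstack([cv2.resize(w['img'],(400,300)),cv2.resize(a['img'],(400,300),interpolation=2)])[:,:,::-1])
```

```text
t 48.8 pos [0.5833 0.2261 0.229 ] rot [-3.138 -0.012 -0.034] F [ 0.8 -0.4 -0.9] open 0.0914
pin_grip [([250.1, 183.9], 0.9)]
tub1 [([311.6, 321.7], 0.56)]
carton1 []
tape [([252.7, 304.0], 0.59), ([253.1, 182.8], 0.42)]
jar []
notepad []
[250.8 183.4]
pin_grip [([215.9, 147.3], 0.62), ([210.6, 152.5], 0.44)]
tub1 [([222.1, 138.9], 0.64), ([212.4, 127.9], 0.46)]
carton1 [([214.6, 135.6], 0.75), ([411.1, 290.8], 0.69), ([177.2, 142.0], 0.54)]
tape [([322.5, 267.6], 0.93), ([180.8, 146.4], 0.35)]
jar [([328.9, 212.7], 0.66)]
notepad [([202.1, 240.9], 0.94)]
[215.9 145.5]
```

View pics/c15.png

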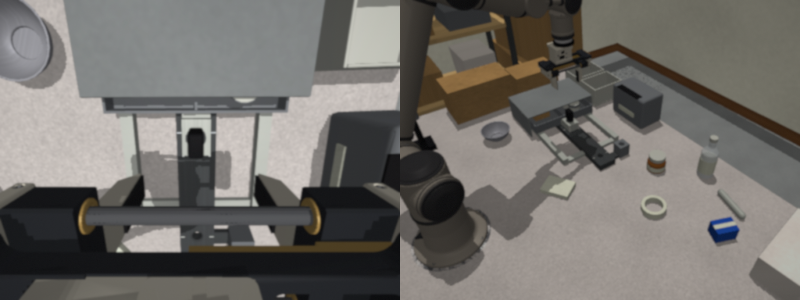

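The tray is back under the hood with the pin standing in the first hole at (250,184), where predicted. A tub edge shows upright inside, and the tape, jar and notepad have not moved.

```bash
python3 -c "
from h import *
st();print(robot.hand_in())"
```

```text
t 49.5 pos [0.5804 0.2253 0.2215] rot [-3.142  0.    -0.034] F [-0.2 -0.5  0. ] open 0.0922
the job is handed in; nothing more can be done
None
```

The job is done and handed in at about 50 s, though `hand_in` gives no verdict, so the pass is not confirmed. I drew the pin, slid the tray out 220 mm and pinned it in the outer hole. I then laid the one brown carton in the near compartment and stood the three tubs in the far one. Last, I drew the pin again, slid the tray back and pushed the pin home in the first hole. There was only one brown carton; I left the blue look-alike alone.

**Pin:** when pushed home, the gripper height matched its fully-home height to within 0.5 mm at both holes, with a 16–20 N stop. In the last pictures the pin was within about 2 px of where it should be.

**Tray:** the white lines on the beam matched the first-hole position to within about 1 px.

**Stock:** before putting the tray away, the wrist view showed the carton flat and all three tubs upright. The two tubs the network located there were within 2 mm of their intended places in the far compartment. The side view gave positions up to 2.5 cm off for the tubs and 1.2 cm for the carton; I trusted the closer wrist view. I could not look again under the hood, except for one upright tub edge.

**Other things:** the tape, jar and notepad moved by no more than a couple of pixels in the side view, and none of the stock had been knocked aside.

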